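# Clamp a mortar core in the sprung test cell

## Robot

A 6-joint arm with a two-finger parallel gripper is mounted at the origin on a cart in front of the work surface, level with it; the furniture and walls round the work are solid. World frame = base frame: x ahead of the robot, y to its left, z up, the work surface at z = 0. Lengths are in m, angles in rad, forces in N, time in s.
With the tool pointing down it reaches from about 0.225 to 0.875 m from the base axis. Payload 3.4 kg.
Tool frame: the origin (TCP) lies between the finger pads; the fingertips stand 11 mm ahead of it and the grasp point (between the pads) lies 8 mm behind it (tips_ahead is the distance from the TCP to the fingertips, in m); z points along the fingers, x is the direction in which the jaws open and shut, and the axes are right-handed (so a half turn about z gives the same grasp; the last joint's range is limited). The gripper opens to 85 mm and grips with 20 to 120 N. Pads are 22 mm wide; open, the fingers measure 114 mm over their backs; the gripper's body (76 mm by 85 mm) begins 54 mm behind the grasp point. The pads swing forward as they close: fully open they stand 13 mm farther back than shut.
Start: joints at [-1.382, 0.276, 1.505, -0, 1.361, -0.121], TCP at [0.175, -0.548, 0.242] pointing down, gripper open.
Joint ranges: [-2.89, 2.89], [-0.75, 2.08], [0.22, 2.7], [-1.18, 4.32], [0.11, 2.71], [-2.7, 2.7]. Speed limits (rad/s): [2.57, 2.57, 3.14, 3.14, 3.14, 3.14].

## Interface

Orientations are given as a unit quaternion [w, x, y, z].
In Python, from rig import get_state, get_image, sign_off, masks_of, tips_ahead gives the robot as it stands.
- The arm moves only by the tool play_rows, never from a script. Its argument "series" is a list of rows, each an object of numbers: "fingers": the closure, from -1 (fully open) to 1 (shut); "dx", "dy", "dz": the shift along the world's x, y, z in mm; "turn": the turn about the world's z in rad. A call has 1 to 20 rows; each row shifts and turns the pose as measured when the row begins; what a row does not reach is not made up. A row lasts 1/12 s, in which the tool goes at most 41.7 mm and 7.16 degrees, less where a joint would pass 70% of its speed; a pose out of reach is approached as far as the arm can. A call with a gripper value outside its range is refused whole. The fingers move at their own pace and stop on an object; "squeeze" is the grip in N (left out, the last holds). Time passes only in rows, so rows that do not move let the fingers close. It gives the time, the measured TCP pose, the force and the opening at its end, in the units of the state.
- get_state(): the state, without advancing time (a new reading comes with each control period).
- get_image(name): name is "scene" or "top" or "wrist"; returns a dict with "pixels" (384x512x3 uint8, red, green, blue), "vfov" (degrees; the focal length in pixels is half the picture's height over the tangent of half this angle, whatever the lens; pixels are square), "cx", "cy" (the principal point, pixels), "rvec" (rotation vector, rad) and "tvec" (3), from world to camera coordinates, as OpenCV has them; the wrist camera has in their place "hand_eye" (4x4, takes a point from camera to tool coordinates, whose origin is the TCP and whose axes are the tool frame's). Camera axes: x right, y down, z forward; pixel columns grow to the right and rows downward; lengths in m; the calibration is good to about 2 mm. A picture is of the moment at which its call begins: read the wrist's pose just before it. There is no depth.
- sign_off(): hands the job in, once; it reports no verdict.
Trained networks look in a picture, given as the dict that the camera call returned (one of the last four; its "shot" number tells which), for a name from the list of things; names that differ only in an ending like _2 or _b are one class to them, and where a whole thing is asked for, a point or a joint stands for the part that bears it (a point fixed in the world has none). Each returns a list of dicts, best first, with "p" (0 to 1); they miss things now and then, are a little off and sometimes report something else, mostly with a low value. They report only what shows in the picture. A call takes as long as a camera call.
- masks_of(picture, label): "region" (384x512 bool, what is visible of it) and "xy" ([column, row] in pixels, amid what is visible of it).
The state is a dict: "clock": time; "qpos": joint angles; "qd": joint speeds; "effort": joint torques, N m; "position": TCP position; "ee_rot": TCP orientation; "contact_force": force on the tool from outside, world axes, zero at the start; "moment": the same for the moment, N m; "width": finger opening in m.
Only numpy, scipy, OpenCV 4.12 (cv2) and the standard library are available. Lean on these libraries where they do the work, as an engineer would, in place of code of your own. Each camera call takes 0.05 s, during which the arm holds its last target. There are 200 camera calls.

## Task

Load the clamping cell for the next test: drop the flat steel packing disc onto the sprung seat at the bottom of the barrel, then pull the round mortar core up out of its slot in the rack and stand it on the disc. Set the hexagonal ring into the mouth with its two pins in the barrel's side openings and screw it down clockwise until it comes to its stop and clamps the stack, then let go; leave the other things where they are.

Things in the scene. Friction and masses are not known exactly. Their poses are not given: they have to be found in the camera images.
- cell: clamping cell, fixed to the bench: aluminium, round foot 96 mm across and 10 mm high, on it an upright barrel, bore 55 mm, outside 78 mm, top 80 mm above the bench. Origin on the bench under the barrel's axis, z up. Two openings, at the cell's own +y and -y, cut the wall from the foot to the top (32 mm wide at the bore, 46 mm outside); fingers can go down in them.
- cell_mouth (a point): centre of the barrel's mouth, on its axis, 80 mm above the bench; bore edge chamfered 3 mm
- cell_thread (a point): on the axis, 69 mm above the bench, where the ring's pins lie when the ring rests on disc and core. Each wall half has a coarse thread groove that starts at an opening and winds down clockwise seen from above: pins put in mid-opening enter it after about 32 degrees, are drawn down 3.5 mm until about 110 degrees, then run level to a stop at about 133 degrees. It is self-locking.
- cell_seat (a joint): sprung steel seat at the barrel's bottom, 52 mm across, top 20 mm above the bench when up. 0 = up (m), grows as it is pressed down, end of travel 0.006. 9 N start it moving (the parts' weight does not), then 1.5 N per mm. A ring fully screwed down on packing disc and core holds it at about 0.0035.
- packing_disc: plain steel disc, 50 mm across, 12 mm thick, 0.15 kg, lies flat on the bench. Origin: centre of its underside, z up.
- mortar_core: grey mortar cylinder, 50 mm across, 32 mm high, about 0.14 kg, stands upright in one of the rack's slots, its top 14 mm above the rack's walls. Origin: centre of its underside, z up.
- hex_ring: brass retaining ring, hole 30 mm, 44 mm high, 0.16 kg, stands on its round end. Lower 16 mm round, 51 mm across, bottom edge chamfered; upper 28 mm a hexagon 45 mm across flats; two flats face its own +y and -y, the others follow every 60 degrees. Origin: centre of its underside, z up. Lying on disc and core in the cell its underside is 64 mm above the bench, its top 108 mm; fully down 60.5 and 104.5 mm.
- ring_pins (a point): point on the ring's axis, 5 mm above its underside, on the line of its two steel pins: 6 mm thick, along the ring's own +y and -y, 64 mm over their ends
- rack: grey specimen rack, fixed, 177 x 61 mm, long along its own x; walls 22 mm high, floor 4 mm thick. Three slots of 53 x 53 mm in a row, their centres at -57.7, 0 and +57.7 mm along its x. Origin on the bench under its centre, z up. Each slot holds one thing; take the core with the fingers across the rack's short side (its y), above the walls.
- mortar_cube: bystander: mortar cube of 50 mm in one slot of the rack
- ring_mould: bystander: hollow steel ring mould, 50 mm across and 42 mm high, in one slot of the rack
- steel_drum: bystander: solid dark steel drum, 49 mm across and 37 mm high, on the bench behind
- brass_mould: bystander: brass flanged mould with three small posts, 62 mm across, 60 mm high, on the bench behind
- timer: bystander: white square timer, 62 mm, 20 mm high, on the bench

How it is judged:
On the way, in this order (a step that is already met when the one before it is completed fails the run):
1. the packing disc lies flat on the seat in the barrel (horizontal distance between packing_disc and cell below 0.005 m and z of packing_disc in the frame of cell below 0.0225 m and angle between packing_disc's own z axis and vertical below 0.06 rad), for 0.2 s.
2. the mortar core stands upright in the barrel on the packing disc (horizontal distance between mortar_core and cell below 0.005 m and z of mortar_core in the frame of cell between 0.025 and 0.0345 m and angle between mortar_core's own z axis and vertical below 0.06 rad), for 0.2 s.
3. the ring has been set into the barrel's mouth over the core (horizontal distance between hex_ring and cell below 0.005 m and z of hex_ring in the frame of cell below 0.0665 m and angle between hex_ring's own z axis and vertical below 0.12 rad), for 0.1 s.
At the end, for the whole second after the job is handed in: In the barrel, within 5 mm of its axis: packing disc at the bottom, mortar core on it, the ring screwed down on the core (underside no more than 62.2 mm above the bench, level within 0.06 rad), so that the released stack holds the sprung seat more than 2.7 mm down; all at rest (horizontal distance between each of packing_disc, mortar_core, hex_ring and cell below 0.005 m and z of packing_disc in the frame of cell below 0.0185 m and z of mortar_core in the frame of cell between 0.025 and 0.0305 m and z of hex_ring in the frame of cell below 0.0622 m and angle between hex_ring's own z axis and vertical below 0.06 rad and value of joint cell_seat above 0.0027 m and linear speed of hex_ring below 0.01 m/s); the robot touches nothing.
It fails at once if the mortar core is tipped over (more than 40 degrees) (angle between mortar_core's own z axis and vertical above 0.7 rad).
It fails at once if another thing in the rack or on the bench (cube, ring mould, drum, brass mould, timer) is moved more than 25 mm (distance of any of mortar_cube, ring_mould, steel_drum, brass_mould, timer from where it was at the start of the episode above 0.025 m).
It also fails if it takes over 72 s, if anything falls off the work surface, if the arm or the gripper's body presses on something with over 40 N, if the wrist force passes 120 N, or if a joint passes its speed limit or range.

## Working session

There is one attempt and no reset: what is moved stays moved. The work goes in short steps, Python scripts to look and compute and a tool call to move; the robot and the scene stay as the last step left them, time stands still between calls to the robot, and variables do not carry over. Pictures are saved under pics/ and viewed, about 8 in all and at most 12, crops included, and the job is handed in when it is done.

Besides the shell and the picture viewer there is one more tool, called as name(argument=value, ...), one argument or row to a line, values as JSON. play_rows: Moves the arm, as the interface text tells. Its arguments: {"type":"object","properties":{"series":{"type":"array"},"squeeze":{"type":"number"}},"required":["series"]}

```bash
mkdir -p pics
cat > h.py <<'E'
import numpy as np, cv2
from rig import get_state,get_image,masks_of,tips_ahead
from scipy.spatial.transform import Rotation as R
def cam(im,st=None):
    f=192/np.tan(np.radians(im["vfov"])/2)
    if "rvec" in im:
        Rm=cv2.Rodrigues(np.array(im["rvec"],float))[0]; t=np.array(im["tvec"],float).ravel()
        return f,Rm.T,-Rm.T@t
    H=np.array(im["hand_eye"]); q=st["ee_rot"]; Rt=R.from_quat([q[1],q[2],q[3],q[0]]).as_matrix()
    return f,Rt@H[:3,:3],Rt@H[:3,3]+np.array(st["position"])
def ray(im,uv,z,st=None):
    f,Rc,c=cam(im,st); uv=np.atleast_2d(np.array(uv,float))
    d=np.c_[(uv[:,0]-im["cx"])/f,(uv[:,1]-im["cy"])/f,np.ones(len(uv))]@Rc.T
    return c+d*((z-c[2])/d[:,2])[:,None]
def proj(im,P,st=None):
    f,Rc,c=cam(im,st); p=(np.atleast_2d(P)-c)@Rc
    return np.c_[f*p[:,0]/p[:,2]+im["cx"],f*p[:,1]/p[:,2]+im["cy"]]
def save(im,n,crop=None,s=1.5):
    p=im["pixels"][:,:,::-1]
    if crop: x0,y0,x1,y1=crop; p=p[y0:y1,x0:x1]
    cv2.imwrite("pics/"+n,cv2.resize(p,None,fx=s,fy=s,interpolation=cv2.INTER_CUBIC))
E
python3 - <<'E'
from h import *
s=get_state(); print(s, tips_ahead)
for n in ["top","scene"]:
    im=get_image(n); save(im,n+"0.png"); f,Rc,c=cam(im); print(n,im["vfov"],im.get("cx"),im.get("cy"),c,Rc[:,2],[k for k in im])
    for l in ["cell","packing_disc","mortar_core","hex_ring","ring_pins","rack","mortar_cube","ring_mould","steel_drum","brass_mould","timer"]:
        print(l,[(round(m["p"],2),np.round(m["xy"]),m["region"].sum(),np.round(ray(im,m["xy"],0.0)[0],3)) for m in masks_of(im,l)[:2]])
E
```

```text
{'clock': 0.0, 'qpos': array([-1.38199707e+00,  2.76598728e-01,  1.50615116e+00, -2.91255462e-05,
        1.36067375e+00, -1.21009720e-01]), 'qd': array([-0.00033643,  0.0025864 , -0.00054444,  0.00024825,  0.00012246,
       -0.001763  ]), 'effort': array([ 7.77792975e-04, -4.16768289e+01, -2.45807666e+01,  2.05225360e-04,
        1.13855608e-02, -1.18960398e-05]), 'position': array([ 0.17518771, -0.54712785,  0.24143037]), 'ee_rot': array([-6.14638073e-04,  8.07738024e-01, -5.89540877e-01, -6.78639747e-04]), 'contact_force': array([-0.22329232,  0.37368742,  0.47372689]), 'moment': array([0.0105339 , 0.01312253, 0.02388215]), 'width': 0.08550307795527258} 0.011
top 42.479346215006444 250.08059467969343 197.49898564223307 [ 0.37912106 -0.14744104  1.2482766 ] [ 0.12800051 -0.00372131 -0.99176712] ['pixels', 'vfov', 'cx', 'cy', 'rvec', 'tvec', 'shot']
cell [(0.87, array([288., 193.]), np.int64(1153), array([ 0.55 , -0.249,  0.   ]))]
packing_disc [(0.66, array([303., 262.]), np.int64(309), array([ 0.376, -0.284,  0.   ]))]
mortar_core [(0.65, array([341., 196.]), np.int64(291), array
[... 1487 characters left out ...]
4,  0.   ]))]
ring_pins []
rack [(0.92, array([292., 170.]), np.int64(390), array([ 0.538, -0.358,  0.   ])), (0.73, array([222., 181.]), np.int64(196), array([ 0.689, -0.194,  0.   ]))]
mortar_cube [(0.8, array([308., 166.]), np.int64(342), array([ 0.503, -0.403,  0.   ]))]
ring_mould [(0.68, array([282., 154.]), np.int64(228), array([ 0.605, -0.414,  0.   ]))]
steel_drum [(0.61, array([219., 182.]), np.int64(203), array([ 0.694, -0.185,  0.   ]))]
brass_mould [(0.61, array([268., 184.]), np.int64(116), array([ 0.564, -0.258,  0.   ]))]
timer [(0.7, array([274., 278.]), np.int64(730), array([0.377, 0.023, 0.   ])), (0.55, array([263., 185.]), np.int64(933), array([ 0.576, -0.247, -0.   ]))]
```

Run:
```python
from h import *
im=get_image("top"); save(im,"top1.png",(150,100,390,290),3.3)
```

```text
(no output)
```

View pics/top1.png

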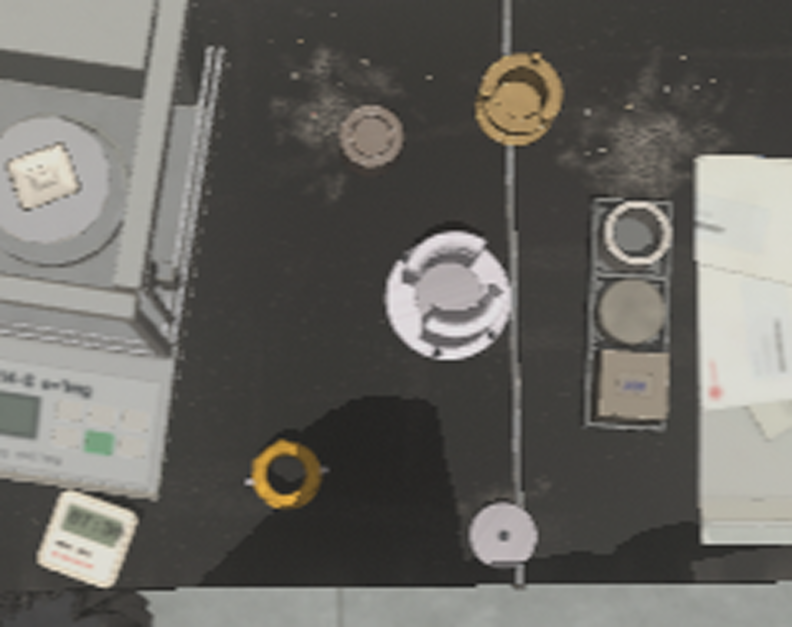

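Top view: disc at about (302,262) px, ring (237,244), core the middle thing in the rack (341,194), cell (286,190). All of these agree with the networks. Next I move near the disc and use the wrist camera.

play_rows(
  series=[
    {"dx":22,"dy":29,"fingers":-1},
    {"dx":22,"dy":29,"fingers":-1},
    {"dx":22,"dy":29,"fingers":-1},
    {"dx":22,"dy":29,"fingers":-1},
    {"dx":22,"dy":29,"fingers":-1},
    {"dx":22,"dy":29,"fingers":-1},
    {"dx":22,"dy":29,"fingers":-1},
    {"dx":22,"dy":29,"fingers":-1},
    {"dx":22,"dy":29,"fingers":-1},
    {"fingers":-1},
  ],
  squeeze=40,
)

```text
invalid input at $.series[0]: expected keys fingers, dx, dy, dz, turn
```

Run:
```python
from h import *
s=get_state(); im=get_image("wrist"); save(im,"w1.png"); print(s["clock"],s["position"],s["ee_rot"],im["vfov"],np.round(im["hand_eye"],3))
for l,z in [("cell",.08),("packing_disc",.012),("mortar_core",.036),("hex_ring",.044)]:
    print(l,[(round(m["p"],2),np.round(m["xy"]),m["region"].sum(),np.round(ray(im,m["xy"],z,s)[0],4)) for m in masks_of(im,l)[:2]])
```

```text
1.25 [ 0.17528072 -0.54764205  0.24230771] [ 2.43013742e-05  8.07734688e-01 -5.89546159e-01  2.03578081e-06] 70.58042796505758 [[ 1.    -0.001  0.     0.   ]
 [ 0.001  0.965  0.261 -0.067]
 [-0.    -0.261  0.965 -0.131]
 [ 0.     0.     0.     1.   ]]
cell []
packing_disc []
mortar_core []
hex_ring []
```

View pics/w1.png

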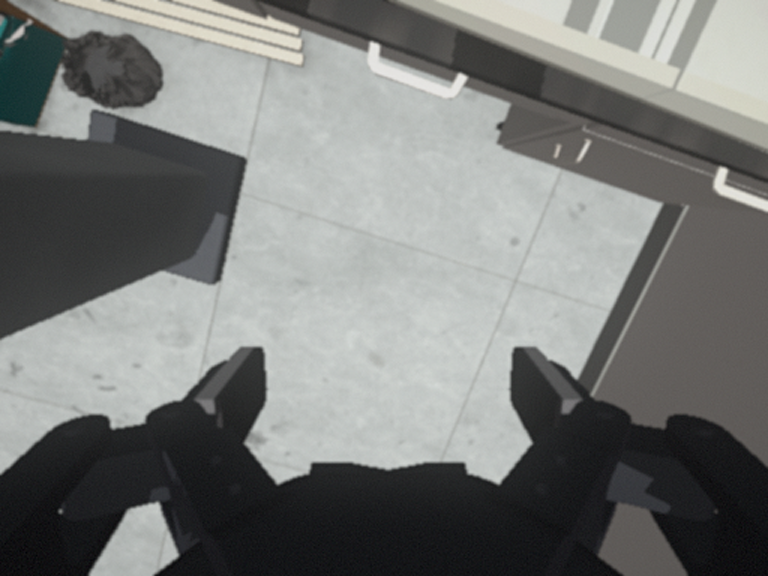

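The wrist picture shows only floor and the fingers, since the move was refused (all keys are required). I'm resending it.

play_rows(
  series=[
    {"dx":22,"dy":29,"dz":0,"turn":0,"fingers":-1},
    {"dx":22,"dy":29,"dz":0,"turn":0,"fingers":-1},
    {"dx":22,"dy":29,"dz":0,"turn":0,"fingers":-1},
    {"dx":22,"dy":29,"dz":0,"turn":0,"fingers":-1},
    {"dx":22,"dy":29,"dz":0,"turn":0,"fingers":-1},
    {"dx":22,"dy":29,"dz":0,"turn":0,"fingers":-1},
    {"dx":22,"dy":29,"dz":0,"turn":0,"fingers":-1},
    {"dx":22,"dy":29,"dz":0,"turn":0,"fingers":-1},
    {"dx":22,"dy":29,"dz":0,"turn":0,"fingers":-1},
    {"dx":0,"dy":0,"dz":0,"turn":0,"fingers":-1},
  ],
  squeeze=40,
)

```text
clock: 2.33
position: [0.3778, -0.2779, 0.2422]
ee_rot: [0.0, 0.805, -0.593, 0.002]
contact_force: [0.7, -0.3, 0.0]
width: 0.0853
```

Run:
```python
from h import *
s=get_state(); im=get_image("wrist"); save(im,"w2.png"); print(s["clock"],s["position"],s["ee_rot"])
for l,z in [("cell",.08),("packing_disc",.012),("hex_ring",.044)]:
    print(l,[(round(m["p"],2),np.round(m["xy"]),m["region"].sum(),np.round(ray(im,m["xy"],z,s)[0],4)) for m in masks_of(im,l)[:2]])
```

```text
2.3333 [ 0.37777562 -0.27787839  0.24215635] [ 4.83206660e-04  8.05105897e-01 -5.93127082e-01  2.12729298e-03]
cell [(0.66, array([273.,  27.]), np.int64(4064), array([ 0.5254, -0.2482,  0.08  ]))]
packing_disc [(0.73, array([260., 168.]), np.int64(1058), array([ 0.3781, -0.281 ,  0.012 ]))]
hex_ring [(0.71, array([136.,  96.]), np.int64(1885), array([ 0.4215, -0.1188,  0.044 ])), (0.45, array([271.,  29.]), np.int64(4137), array([ 0.5333, -0.2455,  0.044 ]))]
```

View pics/w2.png

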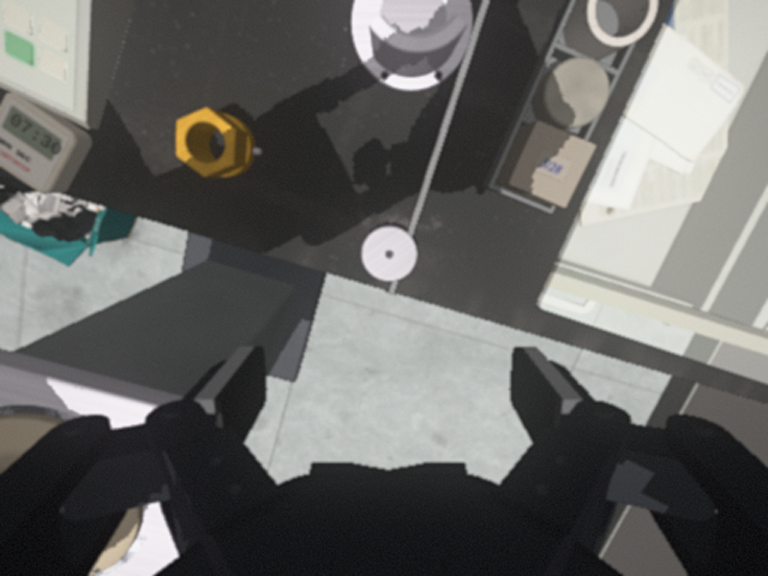

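The disc is at wrist px (260,169), which gives (0.378,-0.281). The top camera agrees within 2 mm. The ring and core are visible, and the cell is partly cut off. I descend to the disc.

play_rows(
  series=[
    {"dx":0,"dy":-2,"dz":-37,"turn":0,"fingers":-1},
    {"dx":0,"dy":-2,"dz":-37,"turn":0,"fingers":-0.5},
    {"dx":0,"dy":0,"dz":-37,"turn":0,"fingers":-0.38},
    {"dx":0,"dy":0,"dz":-37,"turn":0,"fingers":-0.38},
    {"dx":0,"dy":0,"dz":-37,"turn":0,"fingers":-0.38},
    {"dx":0,"dy":0,"dz":-27,"turn":0,"fingers":-0.38},
    {"dx":0,"dy":0,"dz":-8,"turn":0,"fingers":-0.38},
    {"dx":0,"dy":0,"dz":0,"turn":0,"fingers":-0.38},
  ],
  squeeze=40,
)

```text
clock: 3.2
position: [0.3714, -0.3029, 0.0187]
ee_rot: [0.005, 0.796, -0.605, 0.011]
contact_force: [6.9, 9.5, 27.9]
width: 0.0586
```

Run:
```python
from h import *
s=get_state(); im=get_image("wrist"); save(im,"w3.png"); print(s["clock"],s["position"],s["width"],s["contact_force"])
print([(round(m["p"],2),np.round(m["xy"]),m["region"].sum(),np.round(ray(im,m["xy"],.012,s)[0],4)) for m in masks_of(im,"packing_disc")[:2]])
```

```text
3.2 [ 0.37138569 -0.30289106  0.01869048] 0.05859286637722789 [ 6.87071231  9.49945609 27.91982558]
[(0.57, array([226., 218.]), np.int64(5805), array([ 0.3794, -0.2827,  0.012 ]))]
```

View pics/w3.png

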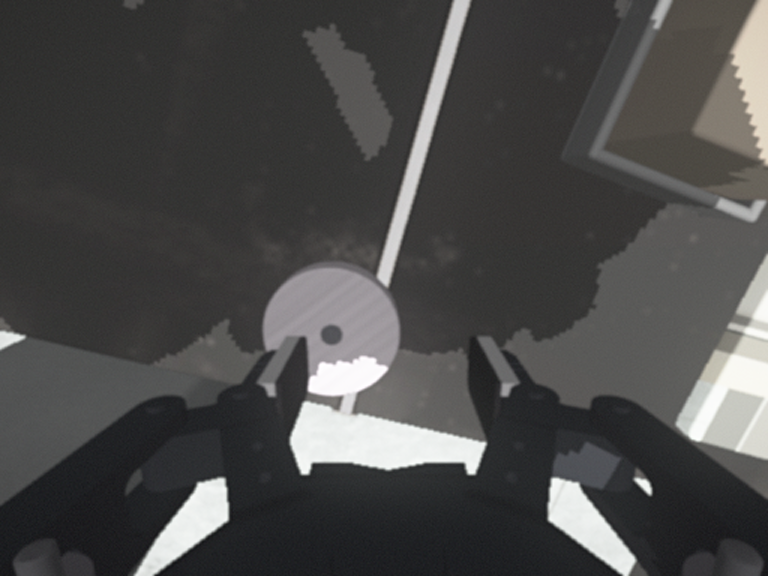

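One finger is resting on the disc's rim, because the tool drifted 25 mm in y during the fast descent. I lift and realign more gently.

play_rows(
  series=[
    {"dx":0,"dy":0,"dz":20,"turn":0,"fingers":-0.6},
    {"dx":0,"dy":0,"dz":20,"turn":0,"fingers":-0.6},
    {"dx":3,"dy":10,"dz":0,"turn":0,"fingers":-0.6},
    {"dx":3,"dy":10,"dz":0,"turn":0,"fingers":-0.6},
    {"dx":0,"dy":0,"dz":0,"turn":0,"fingers":-0.6},
    {"dx":0,"dy":0,"dz":0,"turn":0,"fingers":-0.6},
  ],
)

```text
clock: 3.8
position: [0.3734, -0.2899, 0.0597]
ee_rot: [0.007, 0.793, -0.609, 0.012]
contact_force: [-0.6, 0.2, 0.4]
width: 0.0686
```

Run:
```python
from h import *
s=get_state(); im=get_image("wrist"); print(s["clock"],s["position"],s["ee_rot"],s["width"],s["contact_force"])
for m in masks_of(im,"packing_disc")[:2]: 
  c,r=cv2.minEnclosingCircle(np.argwhere(m["region"])[:,::-1].astype(np.float32)); print(m["p"],m["xy"],c,r,ray(im,[m["xy"],c],.012,s))
```

```text
3.8 [ 0.37343487 -0.28993213  0.059732  ] [ 0.00725456  0.79334098 -0.60862461  0.01155649] 0.06856415416313279 [-0.64191773  0.21019631  0.36780525]
0.61 [241.5, 208.1] (244.22402954101562, 205.3527069091797) 35.6739616394043 [[ 0.37548907 -0.27885538  0.012     ]
 [ 0.37791171 -0.28019619  0.012     ]]
```

play_rows(
  series=[
    {"dx":5,"dy":10,"dz":-10,"turn":0,"fingers":-0.4},
    {"dx":1,"dy":1,"dz":-12,"turn":0,"fingers":-0.4},
    {"dx":0,"dy":0,"dz":0,"turn":0,"fingers":-0.4},
    {"dx":0,"dy":0,"dz":0,"turn":0,"fingers":-0.4},
  ],
)

```text
clock: 4.23
position: [0.379, -0.2788, 0.0356]
ee_rot: [0.007, 0.793, -0.609, 0.01]
contact_force: [-1.2, 0.3, 1.2]
width: 0.0598
```

play_rows(
  series=[
    {"dx":-1,"dy":-2,"dz":-10,"turn":0,"fingers":-0.35},
    {"dx":0,"dy":0,"dz":-8,"turn":0,"fingers":-0.35},
    {"dx":0,"dy":0,"dz":-4,"turn":0,"fingers":-0.35},
    {"dx":0,"dy":0,"dz":0,"turn":0,"fingers":-0.35},
  ],
)

```text
clock: 4.57
position: [0.3783, -0.2817, 0.0131]
ee_rot: [0.008, 0.793, -0.609, 0.011]
contact_force: [0.4, 0.1, -0.3]
width: 0.0578
```

play_rows(
  series=[
    {"dx":0,"dy":0,"dz":-2,"turn":0,"fingers":-0.3},
    {"dx":0,"dy":0,"dz":-2,"turn":0,"fingers":-0.25},
    {"dx":0,"dy":0,"dz":0,"turn":0,"fingers":0},
    {"dx":0,"dy":0,"dz":0,"turn":0,"fingers":0.2},
    {"dx":0,"dy":0,"dz":0,"turn":0,"fingers":0.2},
  ],
)

```text
clock: 4.98
position: [0.3784, -0.2819, 0.0097]
ee_rot: [0.007, 0.793, -0.609, 0.011]
contact_force: [-0.2, 0.5, -1.2]
width: 0.047
```

play_rows(
  series=[
    {"dx":0,"dy":0,"dz":4,"turn":0,"fingers":0.3},
    {"dx":0,"dy":0,"dz":15,"turn":0,"fingers":0.3},
    {"dx":0,"dy":0,"dz":25,"turn":0,"fingers":0.3},
    {"dx":0,"dy":0,"dz":25,"turn":0,"fingers":0.3},
    {"dx":0,"dy":0,"dz":0,"turn":0,"fingers":0.3},
  ],
)

```text
clock: 5.4
position: [0.3769, -0.2804, 0.0803]
ee_rot: [0.007, 0.793, -0.609, 0.008]
contact_force: [0.6, -0.6, -1.3]
width: 0.0468
```

Run:
```python
from h import *
s=get_state(); im=get_image("wrist"); print(s["clock"],s["position"],s["ee_rot"],s["width"],s["contact_force"]);save(im,"w4.png")
for m in masks_of(im,"packing_disc")[:2]: print(m["p"],m["xy"],m["region"].sum())
```

```text
5.4 [ 0.37687317 -0.28044029  0.08032159] [ 0.00719182  0.7932616  -0.60878404  0.0081422 ] 0.046807494749131894 [ 0.64687608 -0.64016493 -1.33952026]
0.72 [258.0, 246.4] 6708
```

View pics/w4.png

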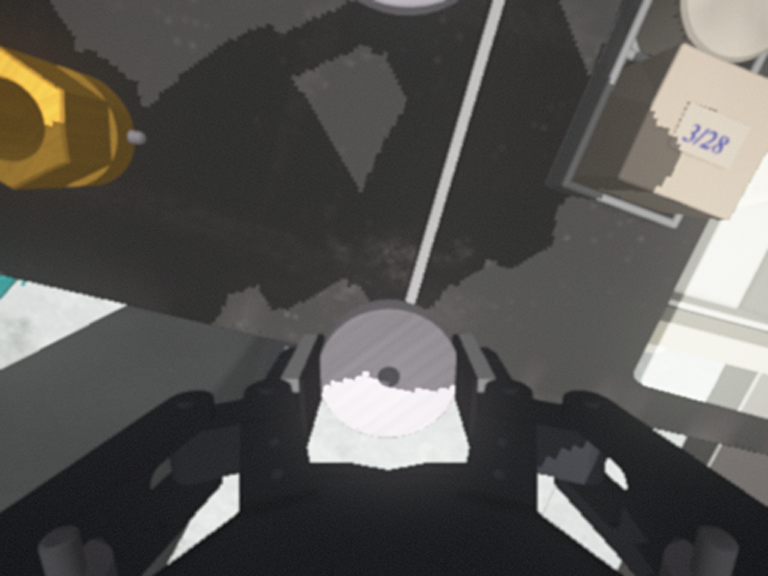

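Disc held and centred between the pads (hole at (259,251) px). Next I rise and look at the cell.

play_rows(
  series=[
    {"dx":5,"dy":2,"dz":15,"turn":0,"fingers":0.3},
    {"dx":8,"dy":2,"dz":22,"turn":0,"fingers":0.3},
    {"dx":10,"dy":2,"dz":25,"turn":0,"fingers":0.3},
    {"dx":10,"dy":2,"dz":25,"turn":0,"fingers":0.3},
    {"dx":10,"dy":2,"dz":25,"turn":0,"fingers":0.3},
    {"dx":10,"dy":2,"dz":25,"turn":0,"fingers":0.3},
    {"dx":10,"dy":2,"dz":20,"turn":0,"fingers":0.3},
    {"dx":8,"dy":2,"dz":10,"turn":0,"fingers":0.3},
    {"dx":0,"dy":0,"dz":0,"turn":0,"fingers":0.3},
    {"dx":0,"dy":0,"dz":0,"turn":0,"fingers":0.3},
  ],
)

```text
clock: 6.33
position: [0.4396, -0.2539, 0.2354]
ee_rot: [0.006, 0.793, -0.609, -0.012]
contact_force: [-0.3, -0.1, -1.3]
width: 0.0471
```

Run:
```python
from h import *
s=get_state(); im=get_image("wrist"); print(s["clock"],s["position"],s["ee_rot"],s["width"],s["contact_force"]);save(im,"w5.png")
import pickle; pickle.dump((im,s),open("w5.pkl","wb"))
for l,z in [("cell",.08),("packing_disc",.2),("hex_ring",.044),("mortar_core",.036)]:
    print(l,[(round(m["p"],2),np.round(m["xy"]),m["region"].sum(),np.round(ray(im,m["xy"],z,s)[0],4)) for m in masks_of(im,l)[:2]])
```

```text
6.3333 [ 0.43958675 -0.25392308  0.23542165] [ 0.00566266  0.79294655 -0.60915191 -0.01173281] 0.04708111319788369 [-0.31767489 -0.08536357 -1.32322251]
cell [(0.94, array([276.,  64.]), np.int64(6261), array([ 0.551 , -0.2401,  0.08  ]))]
packing_disc [(0.86, array([258., 247.]), np.int64(6688), array([ 0.4205, -0.2586,  0.2   ]))]
hex_ring [(0.8, array([146., 152.]), np.int64(1644), array([ 0.4251, -0.1178,  0.044 ]))]
mortar_core [(0.73, array([383., 108.]), np.int64(1838), array([ 0.5443, -0.3738,  0.036 ]))]
```

View pics/w5.png

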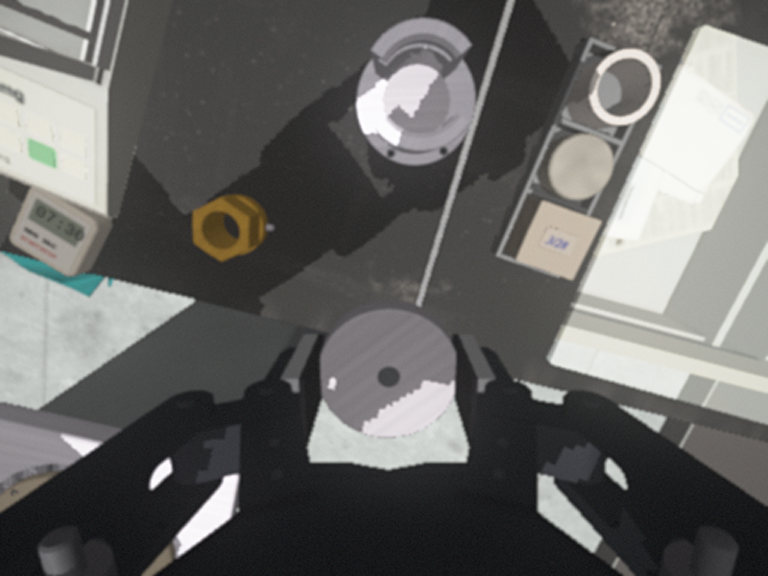

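Good view: cell mouth near (281,60) px, upper wall half visible, openings left and right. I zoom in to get its yaw.

Run:
```python
from h import *
import pickle; im,s=pickle.load(open("w5.pkl","rb"))
save(im,"w5c.png",(225,5,330,115),5.4)
```

```text
(no output)
```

View pics/w5c.png

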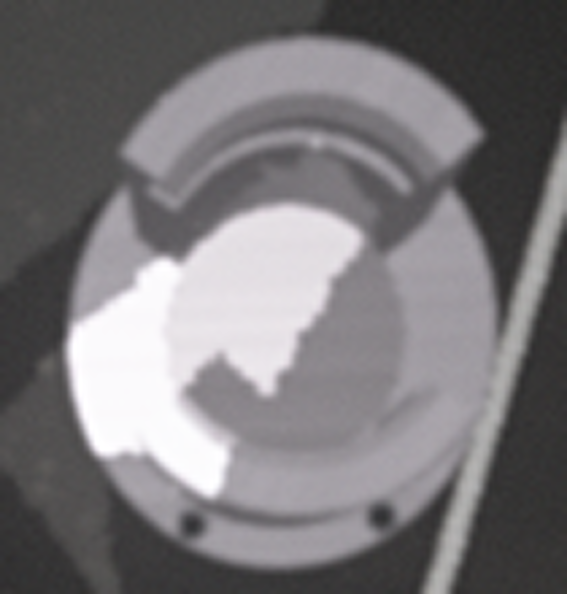

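Run:
```python
from h import *
import pickle; from scipy.optimize import least_squares
im,s=pickle.load(open("w5.pkl","rb"))
P=lambda L:np.array([(225+a/5.4,5+b/5.4) for a,b in L])
cor=ray(im,P([(120,152),(485,133)]),.08,s); print(cor, np.linalg.norm(cor[0]-cor[1]))
arc=ray(im,P([(120,152),(485,133),(315,37),(200,75),(415,65)]),.08,s)
foot=ray(im,P([(68,340),(497,300),(280,568),(120,490)]),.01,s)
seat=ray(im,P([(405,340),(290,203),(165,325)]),.02,s)
f=lambda p:np.r_[np.hypot(*(arc[:,:2]-p).T)-.039,np.hypot(*(foot[:,:2]-p).T)-.048,np.hypot(*(seat[:,:2]-p).T)-.026]
r=least_squares(f,[.55,-.24]); print(r.x,np.round(r.fun*1e3,1))
for k,(A,R_) in dict(arc=(arc,.039),foot=(foot,.048),seat=(seat,.026)).items():
    print(k,least_squares(lambda p:np.hypot(*(A[:,:2]-p).T)-R_,[.55,-.24]).x)
d=cor[1]-cor[0]; print("chord yaw deg",np.degrees(np.arctan2(d[1],d[0])))
mid=cor.mean(0)[:2]; n=np.array([-d[1],d[0]])[:2]/np.linalg.norm(d); print("axis from chord",mid-n*.0229,mid+n*.0229)
q=s["ee_rot"];T=R.from_quat([q[1],q[2],q[3],q[0]]).as_matrix(); print("toolx",T[:,0],np.degrees(np.arctan2(T[1,0],T[0,0])),"toolz",T[:,2])
h=ray(im,[(258.7,250.7)],s["position"][2]+.0023,s);print("disc c",h,s["position"])
top=im
for l,px,z in [("core",(386.5,110.5),.036)]: print(l,ray(im,[px],z,s))
# rack axis: left wall corners
print(ray(im,[(592/1.5,40/1.5),(500/1.5,256/1.5)],.022,s))
```

```text
[[ 0.56989409 -0.20692162  0.08      ]
 [ 0.58876261 -0.26716177  0.08      ]] 0.06312603912852723
[ 0.55735767 -0.24399956] [ 0.1  0.  -0.  -0.7  0.1  0.   0.  -0.1 -0.1 -0.1  0.3  0.3]
arc [ 0.55725862 -0.24420505]
foot [ 0.55745678 -0.24396609]
seat [ 0.5576193  -0.24376466]
chord yaw deg -72.60831201458149
axis from chord [ 0.55747525 -0.24388656] [ 0.60118144 -0.23019683]
toolx [ 0.25759259 -0.96618268 -0.01170815] -75.07169049682585 toolz [-0.02550583  0.00531376 -0.99966055]
disc c [[ 0.43809943 -0.25479173  0.23772165]] [ 0.43958675 -0.25392308  0.23542165]
core [[ 0.54317566 -0.37810195  0.036     ]]
[[ 0.63070905 -0.35819068  0.022     ]
 [ 0.45774233 -0.34690091  0.022     ]]
```

Consistent fit: cell axis (0.5574,-0.2440), openings along −72.6°, only 2.5° from the tool's jaw axis. I carry the disc over it.

play_rows(
  series=[
    {"dx":6,"dy":0,"dz":-3,"turn":0.01,"fingers":0.3},
    {"dx":12,"dy":1,"dz":-7,"turn":0.01,"fingers":0.3},
    {"dx":16,"dy":2,"dz":-10,"turn":0.01,"fingers":0.3},
    {"dx":18,"dy":2,"dz":-11,"turn":0.01,"fingers":0.3},
    {"dx":18,"dy":2,"dz":-11,"turn":0,"fingers":0.3},
    {"dx":18,"dy":2,"dz":-10,"turn":0,"fingers":0.3},
    {"dx":16,"dy":1,"dz":-9,"turn":0,"fingers":0.3},
    {"dx":10,"dy":0,"dz":-5,"turn":0,"fingers":0.3},
    {"dx":4,"dy":0,"dz":0,"turn":0,"fingers":0.3},
    {"dx":0,"dy":0,"dz":0,"turn":0,"fingers":0.3},
  ],
)

```text
clock: 7.42
position: [0.5654, -0.2419, 0.1575]
ee_rot: [0.006, 0.806, -0.592, -0.015]
contact_force: [-0.3, -0.5, -2.0]
width: 0.0472
```

```bash
cat >> h.py <<'E'
def tool(s):
    q=s["ee_rot"];T=R.from_quat([q[1],q[2],q[3],q[0]]).as_matrix()
    print(round(s["clock"],2),"pos",np.round(s["position"],4),"yaw",round(np.degrees(np.arctan2(T[1,0],T[0,0])),2),"z",np.round(T[:,2],3),"w",round(s["width"],4),"F",np.round(s["contact_force"],1),"q6",round(s["qpos"][5],2))
E
python3 - <<'E'
from h import *
tool(get_state())
E
```

```text
7.42 pos [ 0.5654 -0.2419  0.1575] yaw -72.67 z [-0.031  0.009 -0.999] w 0.0472 F [-0.3 -0.5 -2. ] q6 0.76
```

play_rows(
  series=[
    {"dx":-3,"dy":-1,"dz":-8,"turn":0,"fingers":0.3},
    {"dx":-3,"dy":0,"dz":-15,"turn":0,"fingers":0.3},
    {"dx":-1,"dy":0,"dz":-18,"turn":0,"fingers":0.3},
    {"dx":0,"dy":0,"dz":-10,"turn":0,"fingers":0.3},
    {"dx":0,"dy":0,"dz":-2,"turn":0,"fingers":0.3},
    {"dx":0,"dy":0,"dz":0,"turn":0,"fingers":0.3},
  ],
)

```text
clock: 7.92
position: [0.5548, -0.2441, 0.1037]
ee_rot: [0.006, 0.805, -0.593, -0.014]
contact_force: [-0.0, 0.4, -1.4]
width: 0.047
```

play_rows(
  series=[
    {"dx":4,"dy":1,"dz":-3,"turn":0,"fingers":0.3},
    {"dx":0,"dy":0,"dz":-4,"turn":0,"fingers":0.3},
    {"dx":0,"dy":0,"dz":0,"turn":0,"fingers":0.3},
  ],
)

```text
clock: 8.17
position: [0.5595, -0.2439, 0.0983]
ee_rot: [0.006, 0.805, -0.593, -0.013]
contact_force: [-0.8, 0.8, -0.7]
width: 0.0467
```

play_rows(
  series=[
    {"dx":0,"dy":0.5,"dz":-8,"turn":0,"fingers":0.3},
    {"dx":0,"dy":0,"dz":-10,"turn":0,"fingers":0.3},
    {"dx":0,"dy":0,"dz":-10,"turn":0,"fingers":0.3},
    {"dx":0,"dy":0,"dz":0,"turn":0,"fingers":0.3},
  ],
)

```text
clock: 8.5
position: [0.5601, -0.2434, 0.0693]
ee_rot: [0.006, 0.805, -0.593, -0.011]
contact_force: [-0.8, 0.2, -1.5]
width: 0.0467
```

play_rows(
  series=[
    {"dx":-1,"dy":0,"dz":-9,"turn":0,"fingers":0.3},
    {"dx":0,"dy":0,"dz":-9,"turn":0,"fingers":0.3},
    {"dx":0,"dy":0,"dz":-9,"turn":0,"fingers":0.3},
    {"dx":0,"dy":0,"dz":-6,"turn":0,"fingers":0.3},
    {"dx":0,"dy":0,"dz":0,"turn":0,"fingers":0.3},
  ],
)

```text
clock: 8.92
position: [0.5589, -0.2433, 0.0313]
ee_rot: [0.006, 0.805, -0.593, -0.012]
contact_force: [-0.2, -0.4, -0.6]
width: 0.0469
```

Disc about 1.5 mm above the seat. I open slowly, rise, then look.

play_rows(
  series=[
    {"dx":0,"dy":0,"dz":0,"turn":0,"fingers":-0.1},
    {"dx":0,"dy":0,"dz":0,"turn":0,"fingers":-0.25},
    {"dx":0,"dy":0,"dz":0,"turn":0,"fingers":-0.35},
    {"dx":0,"dy":0,"dz":0,"turn":0,"fingers":-0.4},
    {"dx":0,"dy":0,"dz":8,"turn":0,"fingers":-0.4},
    {"dx":0,"dy":0,"dz":15,"turn":0,"fingers":-0.4},
    {"dx":0,"dy":0,"dz":20,"turn":0,"fingers":-0.4},
    {"dx":0,"dy":0,"dz":20,"turn":0,"fingers":-0.4},
    {"dx":-3,"dy":0,"dz":20,"turn":0,"fingers":-0.4},
    {"dx":-8,"dy":-6,"dz":20,"turn":0,"fingers":-0.4},
    {"dx":-12,"dy":-12,"dz":15,"turn":0,"fingers":-0.4},
    {"dx":-12,"dy":-14,"dz":8,"turn":0,"fingers":-0.4},
    {"dx":-12,"dy":-14,"dz":5,"turn":0,"fingers":-0.4},
    {"dx":-10,"dy":-14,"dz":0,"turn":0,"fingers":-0.4},
    {"dx":-6,"dy":-8,"dz":0,"turn":0,"fingers":-0.4},
    {"dx":0,"dy":0,"dz":0,"turn":0,"fingers":-0.4},
  ],
)

```text
clock: 10.25
position: [0.4974, -0.315, 0.1837]
ee_rot: [0.006, 0.806, -0.592, -0.001]
contact_force: [0.7, 0.2, 0.2]
width: 0.0599
```

Run:
```python
from h import *
s=get_state(); im=get_image("wrist"); tool(s);save(im,"w6.png")
import pickle; pickle.dump((im,s),open("w6.pkl","wb"))
for l,z in [("packing_disc",.032),("mortar_core",.036),("rack",.022)]:
    print(l,[(round(m["p"],2),np.round(m["xy"]),m["region"].sum(),np.round(ray(im,m["xy"],z,s)[0],4)) for m in masks_of(im,l)[:2]])
```

```text
10.25 pos [ 0.4974 -0.315   0.1837] yaw -72.53 z [-0.008 -0.009 -1.   ] w 0.0599 F [0.7 0.2 0.2] q6 0.59
packing_disc [(0.98, array([207., 102.]), np.int64(2087), array([ 0.5568, -0.2441,  0.032 ]))]
mortar_core [(0.7, array([329., 153.]), np.int64(2026), array([ 0.5463, -0.3769,  0.036 ]))]
rack [(0.67, array([329., 126.]), np.int64(3208), array([ 0.572 , -0.3713,  0.022 ]))]
```

View pics/w6.png

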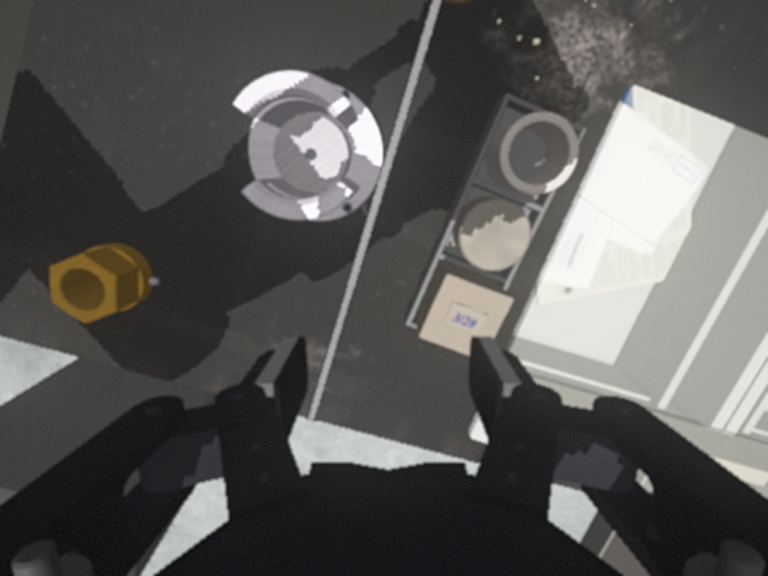

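Disc is seated and centred in the cell (hole (207,102) px); tool tilt has mostly gone. Now I measure the core and rack yaw.

Run:
```python
from h import *
import pickle; im,s=pickle.load(open("w6.pkl","rb"))
L=ray(im,np.array([(506,95),(409,325)])/1.5,.022,s);d=L[0]-L[1];print(L,"rack yaw",np.degrees(np.arctan2(d[1],d[0])),np.linalg.norm(d))
im2=get_image("wrist")
for m in masks_of(im2,"mortar_core")[:1]:
  c,r=cv2.minEnclosingCircle(np.argwhere(m["region"])[:,::-1].astype(np.float32));print(c,r,ray(im2,[c],.036,s))
# contour of bright top? project model circle candidates for check
for cx,cy in [(.5432,-.3781),(.545,-.377)]:
  a=np.linspace(0,2*np.pi,4,endpoint=False);p=np.c_[cx+.025*np.cos(a),cy+.025*np.sin(a),0*a+.036];print(np.round(proj(im,p,s)*1.5))
```

```text
[[ 0.63127886 -0.35636439  0.022     ]
 [ 0.45773192 -0.34606001  0.022     ]] rack yaw -3.397957010986464 0.1738525913969134
(330.09197998046875, 156.90133666992188) 25.424612045288086 [[ 0.54310161 -0.37955695  0.036     ]]
[[507. 199.]
 [459. 224.]
 [480. 268.]
 [527. 245.]]
[[506. 196.]
 [459. 221.]
 [480. 265.]
 [526. 242.]]
```

play_rows(
  series=[
    {"dx":4,"dy":-5,"dz":-4,"turn":-0.04,"fingers":-0.5},
    {"dx":6,"dy":-9,"dz":-8,"turn":-0.05,"fingers":-0.5},
    {"dx":7,"dy":-11,"dz":-12,"turn":-0.055,"fingers":-0.5},
    {"dx":7,"dy":-11,"dz":-15,"turn":-0.055,"fingers":-0.5},
    {"dx":7,"dy":-10,"dz":-15,"turn":-0.055,"fingers":-0.5},
    {"dx":6,"dy":-9,"dz":-14,"turn":-0.055,"fingers":-0.5},
    {"dx":5,"dy":-6,"dz":-12,"turn":-0.045,"fingers":-0.5},
    {"dx":3,"dy":-4,"dz":-10,"turn":-0.02,"fingers":-0.5},
    {"dx":0,"dy":0,"dz":0,"turn":0,"fingers":-0.5},
    {"dx":0,"dy":0,"dz":0,"turn":0,"fingers":-0.5},
  ],
)

```text
clock: 11.38
position: [0.5497, -0.372, 0.0841]
ee_rot: [-0.004, -0.68, 0.733, 0.006]
contact_force: [0.6, 0.2, -0.3]
width: 0.0641
```

Run:
```python
from h import *
s=get_state(); im=get_image("wrist"); tool(s)
for m in masks_of(im,"mortar_core")[:1]:
  c,r=cv2.minEnclosingCircle(np.argwhere(m["region"])[:,::-1].astype(np.float32));print(m["p"],m["xy"],c,r,ray(im,[c,m["xy"]],.036,s))
```

```text
11.38 pos [ 0.5497 -0.372   0.0841] yaw -94.25 z [-0.015  0.004 -1.   ] w 0.0641 F [ 0.6  0.2 -0.3] q6 0.95
0.78 [270.6, 214.1] (269.0689697265625, 214.9310302734375) 37.19172286987305 [[ 0.54794817 -0.37939661  0.036     ]
 [ 0.54849199 -0.38050985  0.036     ]]
```

play_rows(
  series=[
    {"dx":-2,"dy":-4,"dz":-6,"turn":0,"fingers":-0.5},
    {"dx":-2,"dy":-4,"dz":-10,"turn":0,"fingers":-0.5},
    {"dx":-1,"dy":0,"dz":-10,"turn":0,"fingers":-0.5},
    {"dx":0,"dy":0,"dz":-4,"turn":0,"fingers":-0.5},
    {"dx":0,"dy":0,"dz":0,"turn":0,"fingers":-0.5},
  ],
)

```text
clock: 11.9
position: [0.5443, -0.3806, 0.0555]
ee_rot: [-0.004, -0.681, 0.732, 0.003]
contact_force: [-0.2, -0.1, -1.0]
width: 0.0643
```

Run:
```python
from h import *
s=get_state(); im=get_image("wrist"); tool(s); save(im,"w7.png",(120,100,400,300),2.5)
for m in masks_of(im,"mortar_core")[:1]:
  c,r=cv2.minEnclosingCircle(np.argwhere(m["region"])[:,::-1].astype(np.float32));print(m["p"],m["xy"],c,r,ray(im,[c,m["xy"]],.036,s))
```

```text
11.9 pos [ 0.5443 -0.3806  0.0555] yaw -94.15 z [-0.01 -0.   -1.  ] w 0.0643 F [-0.2 -0.1 -1. ] q6 0.94
0.79 [254.9, 223.7] (256.703857421875, 224.35140991210938) 43.153404235839844 [[ 0.54836595 -0.37995751  0.036     ]
 [ 0.54886292 -0.37891538  0.036     ]]
```

View pics/w7.png

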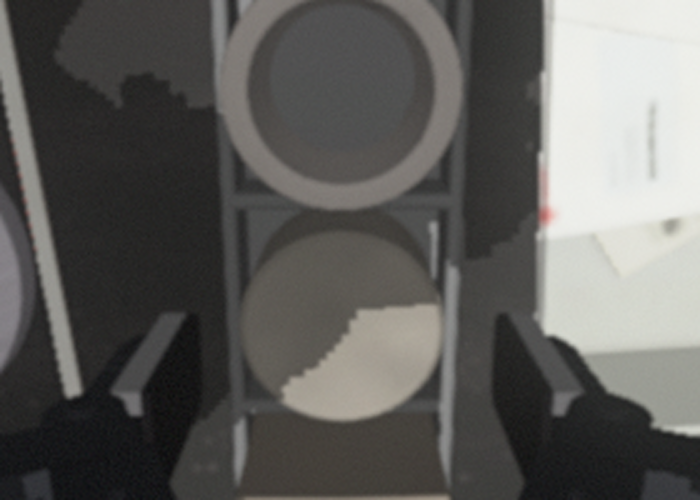

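Core top is centred at about (257,230) px, giving x≈0.5448, y≈-0.380, midway between the fingers. I descend and grip.

play_rows(
  series=[
    {"dx":0,"dy":0,"dz":-8,"turn":0,"fingers":-0.4},
    {"dx":0,"dy":0,"dz":-8,"turn":0,"fingers":-0.35},
    {"dx":0,"dy":0,"dz":-5,"turn":0,"fingers":-0.3},
    {"dx":0,"dy":0,"dz":0,"turn":0,"fingers":-0.3},
  ],
)

```text
clock: 12.33
position: [0.5453, -0.381, 0.0342]
ee_rot: [-0.004, -0.681, 0.732, 0.002]
contact_force: [0.2, -0.2, 0.3]
width: 0.0556
```

play_rows(
  series=[
    {"dx":0,"dy":0,"dz":-1.5,"turn":0,"fingers":-0.2},
    {"dx":0,"dy":0,"dz":0,"turn":0,"fingers":0.1},
    {"dx":0,"dy":0,"dz":0,"turn":0,"fingers":0.3},
    {"dx":0,"dy":0,"dz":0,"turn":0,"fingers":0.3},
    {"dx":0,"dy":0,"dz":5,"turn":0,"fingers":0.3},
    {"dx":0,"dy":0,"dz":8,"turn":0,"fingers":0.3},
    {"dx":0,"dy":0,"dz":12,"turn":0,"fingers":0.3},
    {"dx":0,"dy":0,"dz":18,"turn":0,"fingers":0.3},
    {"dx":0,"dy":0,"dz":18,"turn":0,"fingers":0.3},
    {"dx":0,"dy":0,"dz":10,"turn":0,"fingers":0.3},
    {"dx":0,"dy":0,"dz":0,"turn":0,"fingers":0.3},
  ],
)

```text
clock: 13.25
position: [0.5445, -0.3801, 0.1077]
ee_rot: [-0.004, -0.681, 0.732, 0.003]
contact_force: [1.3, -0.6, -0.4]
width: 0.0483
```

Run:
```python
from h import *
s=get_state(); im=get_image("wrist"); tool(s); zt=s["position"][2]-.0327+.036
for m in masks_of(im,"mortar_core")[:1]:
  c,r=cv2.minEnclosingCircle(np.argwhere(m["region"])[:,::-1].astype(np.float32));print(m["p"],m["xy"],c,r,ray(im,[c,m["xy"]],zt,s))
  ys,xs=np.nonzero(m["region"]);print(xs.min(),xs.max(),ys.min(),ys.max(),np.ptp(ray(im,[(xs.min(),250),(xs.max(),250)],zt,s)[:,1]))
```

```text
13.25 pos [ 0.5445 -0.3801  0.1077] yaw -94.11 z [-0.01 -0.   -1.  ] w 0.0483 F [ 1.3 -0.6 -0.4] q6 0.94
0.96 [259.6, 240.6] (258.1238708496094, 241.97271728515625) 51.06844711303711 [[ 0.54847331 -0.38027135  0.11104854]
 [ 0.54919302 -0.38108676  0.11104854]]
213 304 191 292 0.04727370628509425
```

Core lifted. I carry it to the cell with a +21.5° turn.

play_rows(
  series=[
    {"dx":0,"dy":3,"dz":8,"turn":0.02,"fingers":0.3},
    {"dx":1,"dy":8,"dz":12,"turn":0.03,"fingers":0.3},
    {"dx":1,"dy":12,"dz":10,"turn":0.04,"fingers":0.3},
    {"dx":1.5,"dy":15,"dz":5,"turn":0.045,"fingers":0.3},
    {"dx":1.5,"dy":17,"dz":2,"turn":0.045,"fingers":0.3},
    {"dx":1.5,"dy":17,"dz":0,"turn":0.045,"fingers":0.3},
    {"dx":1.5,"dy":17,"dz":0,"turn":0.045,"fingers":0.3},
    {"dx":1.5,"dy":15,"dz":0,"turn":0.045,"fingers":0.3},
    {"dx":1,"dy":12,"dz":0,"turn":0.03,"fingers":0.3},
    {"dx":1,"dy":8,"dz":0,"turn":0.02,"fingers":0.3},
    {"dx":0,"dy":4,"dz":0,"turn":0,"fingers":0.3},
    {"dx":0,"dy":0,"dz":0,"turn":0,"fingers":0.3},
    {"dx":0,"dy":0,"dz":0,"turn":0,"fingers":0.3},
  ],
)

```text
clock: 14.43
position: [0.5522, -0.235, 0.1409]
ee_rot: [0.006, 0.814, -0.581, -0.01]
contact_force: [0.0, 1.0, -0.6]
width: 0.0477
```

Run:
```python
from h import *
tool(get_state())
```

```text
14.43 pos [ 0.5522 -0.235   0.1409] yaw -71.02 z [-0.023  0.003 -1.   ] w 0.0477 F [ 0.   1.  -0.6] q6 0.73
```

play_rows(
  series=[
    {"dx":3,"dy":-5,"dz":0,"turn":-0.014,"fingers":0.3},
    {"dx":2,"dy":-3,"dz":-5,"turn":-0.014,"fingers":0.3},
    {"dx":0,"dy":0,"dz":-8,"turn":0,"fingers":0.3},
    {"dx":0,"dy":0,"dz":-5,"turn":0,"fingers":0.3},
    {"dx":0,"dy":0,"dz":0,"turn":0,"fingers":0.3},
  ],
)

```text
clock: 14.85
position: [0.5581, -0.2475, 0.1207]
ee_rot: [0.006, 0.804, -0.595, -0.009]
contact_force: [0.1, 0.6, -1.3]
width: 0.048
```

Run:
```python
from h import *
s=get_state(); im=get_image("wrist"); tool(s); save(im,"w8.png")
import pickle; pickle.dump((im,s),open("w8.pkl","wb"))
```

```text
14.85 pos [ 0.5581 -0.2475  0.1207] yaw -73.01 z [-0.022  0.001 -1.   ] w 0.048 F [ 0.1  0.6 -1.3] q6 0.75
```

View pics/w8.png

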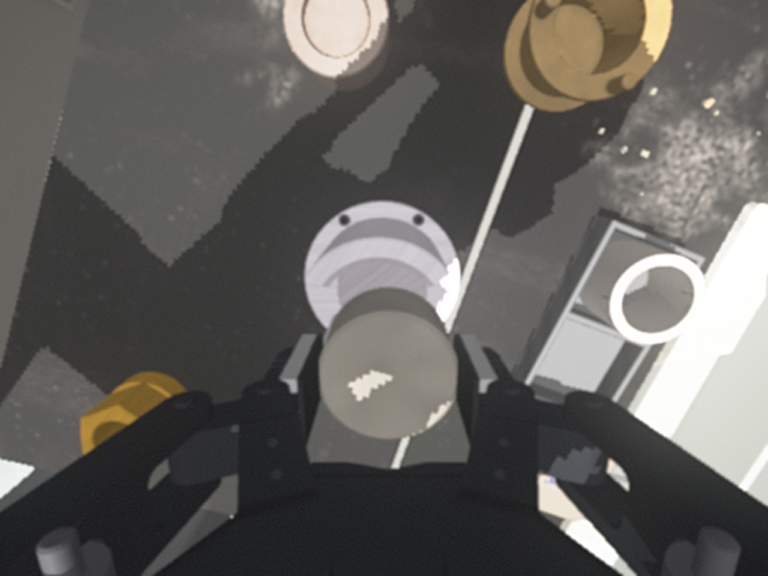

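Core is held upright (top circle centre (259,242) px), with the barrel mouth just beyond it. I compute the last offset.

Run:
```python
from h import *
import pickle; im,s=pickle.load(open("w8.pkl","rb"))
print(ray(im,[(259.3,242.3)],s["position"][2]+.0033,s), proj(im,[[.5574,-.244,.08]],s)*1.5)
a=np.radians(np.arange(0,360,30));z=s["position"][2]+.0033
for dx in (-.001,.001): print(np.round([proj(im,np.c_[s["position"][0]+dx+.025*np.cos(a),s["position"][1]+.025*np.sin(a),0*a+z],s).min(0)*1.5,proj(im,np.c_[s["position"][0]+dx+.025*np.cos(a),s["position"][1]+.025*np.sin(a),0*a+z],s).max(0)*1.5]))
```

```text
[[ 0.56184451 -0.24721146  0.12404204]] [[379.62310171 324.28235492]]
[[316. 310.]
 [457. 436.]]
[[318. 304.]
 [459. 431.]]
```

play_rows(
  series=[
    {"dx":0.5,"dy":3.5,"dz":-3,"turn":0,"fingers":0.3},
    {"dx":0,"dy":0,"dz":-3,"turn":0,"fingers":0.3},
    {"dx":0,"dy":0,"dz":0,"turn":0,"fingers":0.3},
  ],
)

```text
clock: 15.15
position: [0.5582, -0.2441, 0.1139]
ee_rot: [0.006, 0.804, -0.595, -0.01]
contact_force: [-0.0, 0.1, -0.0]
width: 0.0474
```

play_rows(
  series=[
    {"dx":0,"dy":0,"dz":-4,"turn":0,"fingers":0.3},
    {"dx":0,"dy":0,"dz":-4,"turn":0,"fingers":0.3},
    {"dx":0,"dy":0,"dz":-5,"turn":0,"fingers":0.3},
    {"dx":0,"dy":0,"dz":0,"turn":0,"fingers":0.3},
  ],
)

```text
clock: 15.48
position: [0.5586, -0.2436, 0.1001]
ee_rot: [0.006, 0.804, -0.595, -0.009]
contact_force: [-1.0, 0.4, -1.7]
width: 0.0481
```

Inside the mouth with no contact. Continuing down.

play_rows(
  series=[
    {"dx":-0.3,"dy":0,"dz":-6,"turn":0,"fingers":0.3},
    {"dx":0,"dy":0,"dz":-8,"turn":0,"fingers":0.3},
    {"dx":0,"dy":0,"dz":-8,"turn":0,"fingers":0.3},
    {"dx":0,"dy":0,"dz":-8,"turn":0,"fingers":0.3},
    {"dx":0,"dy":0,"dz":-6,"turn":0,"fingers":0.3},
    {"dx":0,"dy":0,"dz":0,"turn":0,"fingers":0.3},
  ],
)

```text
clock: 15.98
position: [0.5586, -0.2437, 0.0605]
ee_rot: [0.006, 0.804, -0.595, -0.009]
contact_force: [-0.4, -0.4, 2.6]
width: 0.0478
```

Contact of about 3 N: the core stands on the disc. I release, rise and go look at the ring.

play_rows(
  series=[
    {"dx":0,"dy":0,"dz":0,"turn":0,"fingers":-0.1},
    {"dx":0,"dy":0,"dz":0,"turn":0,"fingers":-0.25},
    {"dx":0,"dy":0,"dz":0,"turn":0,"fingers":-0.35},
    {"dx":0,"dy":0,"dz":0,"turn":0,"fingers":-0.4},
    {"dx":0,"dy":0,"dz":8,"turn":0,"fingers":-0.4},
    {"dx":0,"dy":0,"dz":15,"turn":0,"fingers":-0.4},
    {"dx":0,"dy":0,"dz":20,"turn":0,"fingers":-0.4},
    {"dx":-3,"dy":2,"dz":20,"turn":0,"fingers":-0.4},
    {"dx":-8,"dy":5,"dz":20,"turn":0,"fingers":-0.4},
    {"dx":-14,"dy":8,"dz":20,"turn":0,"fingers":-0.4},
    {"dx":-20,"dy":11,"dz":20,"turn":0,"fingers":-0.4},
    {"dx":-22,"dy":12,"dz":12,"turn":0,"fingers":-0.4},
    {"dx":-22,"dy":12,"dz":5,"turn":0,"fingers":-0.4},
    {"dx":-22,"dy":12,"dz":0,"turn":0,"fingers":-0.4},
    {"dx":-22,"dy":12,"dz":0,"turn":0,"fingers":-0.4},
    {"dx":-20,"dy":12,"dz":0,"turn":0,"fingers":-0.4},
    {"dx":-15,"dy":10,"dz":0,"turn":0,"fingers":-0.4},
    {"dx":-8,"dy":5,"dz":0,"turn":0,"fingers":-0.4},
    {"dx":0,"dy":0,"dz":0,"turn":0,"fingers":-0.4},
    {"dx":0,"dy":0,"dz":0,"turn":0,"fingers":-0.4},
  ],
)

```text
clock: 17.65
position: [0.3766, -0.1404, 0.2185]
ee_rot: [0.005, 0.804, -0.595, 0.001]
contact_force: [0.7, -0.2, 0.9]
width: 0.06
```

Run:
```python
from h import *
s=get_state(); im=get_image("wrist"); tool(s)
import pickle; pickle.dump((im,s),open("w9.pkl","wb"))
for l,z in [("mortar_core",.064),("hex_ring",.044),("packing_disc",.012)]:
    for m in masks_of(im,l)[:2]: print(l,round(m["p"],2),np.round(m["xy"]),m["region"].sum(),np.round(ray(im,m["xy"],z,s)[0],4))
    if l=="hex_ring": c=np.array(m["xy"]); 
print(c,im["cx"],im["cy"])
```

```text
17.65 pos [ 0.3766 -0.1404  0.2185] yaw -73.02 z [-0.004 -0.01  -1.   ] w 0.06 F [ 0.7 -0.2  0.9] q6 0.76
mortar_core 0.66 [414.  29.] 2655 [ 0.5583 -0.2395  0.064 ]
mortar_core 0.62 [248. 140.] 1106 [ 0.414  -0.1191  0.064 ]
hex_ring 0.56 [238. 132.] 1175 [ 0.4165 -0.107   0.044 ]
packing_disc 0.73 [372.  42.] 148 [ 0.5536 -0.2222  0.012 ]
[238.3 132.4] 258.3660188748167 189.44280543556562
```

Run:
```python
from h import *
import pickle; im,s=pickle.load(open("w9.pkl","rb"))
p=im["pixels"][:,:,::-1]
a=cv2.resize(p[85:185,190:310],None,fx=5.5,fy=5.5,interpolation=cv2.INTER_CUBIC)[:, :]
b=cv2.resize(p[0:90,370:450],None,fx=1.7,fy=1.7,interpolation=cv2.INTER_CUBIC)
o=np.zeros((550,660+136,3),np.uint8);o[:,:660]=a;o[:b.shape[0],660:660+b.shape[1]]=b
cv2.imwrite("pics/w9.png",o)
```

```text
(no output)
```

View pics/w9.png

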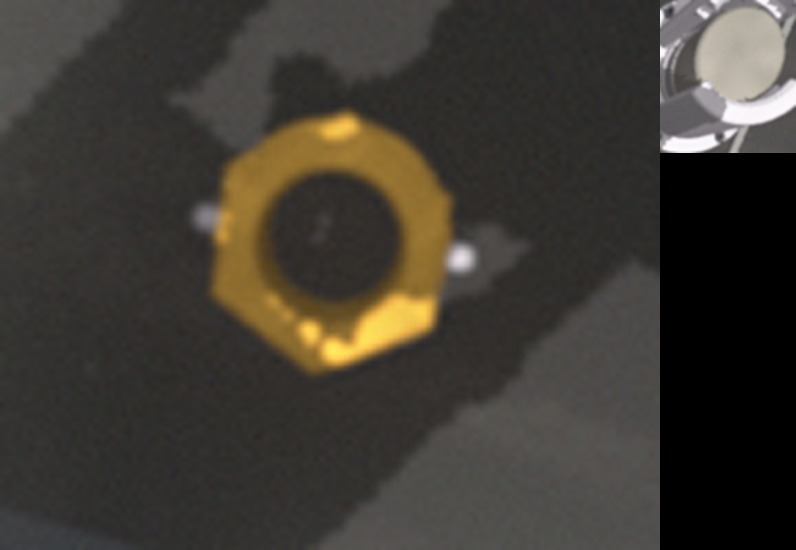

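Both pins (ends near (225,124) and (277,132) px) and the six hexagon corners are visible; the core stands in the barrel. I fit the ring pose.

Run:
```python
from h import *
from scipy.optimize import least_squares
import pickle; im,s=pickle.load(open("w9.pkl","rb"))
P=lambda L:np.array([(190+a/5.5,85+b/5.5) for a,b in L])
hx=P([(230,160),(352,110),(453,197),(437,325),(314,375),(211,293)]); pn=P([(193,213),(476,260)])
def model(p):
    x,y,t=p; c=np.array([x,y]); u=lambda a,r,z:np.c_[x+r*np.cos(a),y+r*np.sin(a),0*a+z]
    # pins along t, flats facing t -> corners at t+30+60k
    k=np.arange(6); C=proj(im,u(t+np.radians(30+60*k),.045/np.sqrt(3),.044),s); Q=proj(im,u(t+np.array([0,np.pi]),.032,.005),s)
    return C,Q
def res(p):
    C,Q=model(p); d=[C[np.argmin(np.hypot(*(C-h).T))]-h for h in hx]+[Q[np.argmin(np.hypot(*(Q-h).T))]-h for h in pn]
    return np.ravel(d)
for t0 in (-80,-100,-60):
    r=least_squares(res,[.417,-.115,np.radians(t0)]); print(r.x[:2],np.degrees(r.x[2]),r.cost,np.round(r.fun,1))
g=ray(im,pn,.005,s);print(g,np.linalg.norm(g[0]-g[1]),np.degrees(np.arctan2(*(g[1]-g[0])[1::-1])))
print(ray(im,hx,.044,s).mean(0))
```

```text
[ 0.42331142 -0.11894468] -81.84780325289027 0.6568650966655243 [-0.1  0.1 -0.   0.2  0.2 -0.1 -0.7  0.4  0.  -0.3  0.4 -0.   0.3  0.1
 -0.  -0.4]
[ 0.42331142 -0.11894468] -81.84780328333542 0.6568650966654982 [-0.1  0.1 -0.   0.2  0.2 -0.1 -0.7  0.4  0.  -0.3  0.4 -0.   0.3  0.1
 -0.  -0.4]
[ 0.42331142 -0.11894468] -81.84780328503571 0.6568650966655141 [-0.1  0.1 -0.   0.2  0.2 -0.1 -0.7  0.4  0.  -0.3  0.4 -0.   0.3  0.1
 -0.  -0.4]
[[ 0.41871633 -0.08686505  0.005     ]
 [ 0.42736036 -0.15082954  0.005     ]] 0.06454591623140998 -82.30379165046584
[ 0.42337468 -0.11897744  0.044     ]
```

Ring at (0.4233,-0.1189), pins along −82°, fit good to 0.7 px. I grip the flats at pin axis + 60° (jaws at −22°), so one continuous 133° turn fits the last joint's range.

play_rows(
  series=[
    {"dx":3,"dy":1,"dz":-4,"turn":0.05,"fingers":-0.55},
    {"dx":4,"dy":2,"dz":-10,"turn":0.08,"fingers":-0.55},
    {"dx":5,"dy":2,"dz":-13,"turn":0.09,"fingers":-0.55},
    {"dx":5,"dy":2,"dz":-13,"turn":0.09,"fingers":-0.55},
    {"dx":5,"dy":3,"dz":-13,"turn":0.09,"fingers":-0.55},
    {"dx":5,"dy":3,"dz":-13,"turn":0.09,"fingers":-0.55},
    {"dx":5,"dy":3,"dz":-13,"turn":0.09,"fingers":-0.55},
    {"dx":5,"dy":2,"dz":-13,"turn":0.09,"fingers":-0.55},
    {"dx":4,"dy":2,"dz":-8,"turn":0.09,"fingers":-0.55},
    {"dx":3,"dy":1,"dz":-4,"turn":0.07,"fingers":-0.55},
    {"dx":0,"dy":0,"dz":0,"turn":0.03,"fingers":-0.55},
    {"dx":0,"dy":0,"dz":0,"turn":0,"fingers":-0.55},
    {"dx":0,"dy":0,"dz":0,"turn":0,"fingers":-0.55},
  ],
  squeeze=50,
)

```text
clock: 18.93
position: [0.4351, -0.1261, 0.1044]
ee_rot: [0.003, 0.983, -0.186, 0.002]
contact_force: [-0.5, -0.2, 0.8]
width: 0.0663
```

Run:
```python
from h import *
tool(get_state())
```

```text
18.93 pos [ 0.4351 -0.1261  0.1044] yaw -21.43 z [ 0.003 -0.006 -1.   ] w 0.0663 F [-0.5 -0.2  0.8] q6 -0.06
```

play_rows(
  series=[
    {"dx":-6,"dy":3,"dz":0,"turn":-0.005,"fingers":-0.55},
    {"dx":-6,"dy":4,"dz":0,"turn":-0.005,"fingers":-0.55},
    {"dx":0,"dy":0,"dz":-5,"turn":0,"fingers":-0.55},
    {"dx":0,"dy":0,"dz":-10,"turn":0,"fingers":-0.55},
    {"dx":0,"dy":0,"dz":-5,"turn":0,"fingers":-0.55},
    {"dx":0,"dy":0,"dz":0,"turn":0,"fingers":-0.55},
  ],
)

```text
clock: 19.43
position: [0.4223, -0.1189, 0.0838]
ee_rot: [0.003, 0.981, -0.193, 0.003]
contact_force: [-0.4, -0.2, 0.0]
width: 0.0661
```

play_rows(
  series=[
    {"dx":1,"dy":0,"dz":-6,"turn":0,"fingers":-0.55},
    {"dx":0,"dy":0,"dz":-12,"turn":0,"fingers":-0.55},
    {"dx":0,"dy":0,"dz":-12,"turn":0,"fingers":-0.5},
    {"dx":0,"dy":0,"dz":-12,"turn":0,"fingers":-0.4},
    {"dx":0,"dy":0,"dz":-7,"turn":0,"fingers":-0.3},
    {"dx":0,"dy":0,"dz":0,"turn":0,"fingers":-0.3},
  ],
)

```text
clock: 19.93
position: [0.4249, -0.1196, 0.0334]
ee_rot: [0.003, 0.981, -0.193, 0.006]
contact_force: [-0.5, 0.1, 0.2]
width: 0.0557
```

Run:
```python
from h import *
tool(get_state())
```

```text
19.93 pos [ 0.4249 -0.1196  0.0334] yaw -22.31 z [ 0.01  -0.009 -1.   ] w 0.0557 F [-0.5  0.1  0.2] q6 -0.03
```

play_rows(
  series=[
    {"dx":-1.5,"dy":0.7,"dz":0,"turn":0,"fingers":-0.2},
    {"dx":0,"dy":0,"dz":0,"turn":0,"fingers":-0.05},
    {"dx":0,"dy":0,"dz":0,"turn":0,"fingers":0.2},
    {"dx":0,"dy":0,"dz":0,"turn":0,"fingers":0.4},
    {"dx":0,"dy":0,"dz":0,"turn":0,"fingers":0.4},
    {"dx":0,"dy":0,"dz":5,"turn":0,"fingers":0.4},
    {"dx":0,"dy":0,"dz":10,"turn":0,"fingers":0.4},
    {"dx":0,"dy":0,"dz":5,"turn":0,"fingers":0.4},
    {"dx":0,"dy":0,"dz":0,"turn":0,"fingers":0.4},
  ],
)

```text
clock: 20.68
position: [0.424, -0.1191, 0.0563]
ee_rot: [0.004, 0.981, -0.194, 0.007]
contact_force: [0.7, 0.2, -1.0]
width: 0.0442
```

Run:
```python
from h import *
tool(get_state())
```

```text
20.68 pos [ 0.424  -0.1191  0.0563] yaw -22.31 z [ 0.012 -0.01  -1.   ] w 0.0442 F [ 0.7  0.2 -1. ] q6 -0.04
```

Ring held on its flats. I carry it to the cell.

play_rows(
  series=[
    {"dx":2,"dy":-2,"dz":10,"turn":0,"fingers":0.4},
    {"dx":6,"dy":-6,"dz":18,"turn":0.01,"fingers":0.4},
    {"dx":10,"dy":-10,"dz":18,"turn":0.02,"fingers":0.4},
    {"dx":13,"dy":-12,"dz":16,"turn":0.02,"fingers":0.4},
    {"dx":15,"dy":-14,"dz":10,"turn":0.02,"fingers":0.4},
    {"dx":16,"dy":-15,"dz":5,"turn":0.02,"fingers":0.4},
    {"dx":16,"dy":-15,"dz":0,"turn":0.02,"fingers":0.4},
    {"dx":15,"dy":-14,"dz":0,"turn":0.02,"fingers":0.4},
    {"dx":13,"dy":-12,"dz":0,"turn":0.02,"fingers":0.4},
    {"dx":10,"dy":-9,"dz":0,"turn":0.01,"fingers":0.4},
    {"dx":6,"dy":-6,"dz":0,"turn":0.01,"fingers":0.4},
    {"dx":3,"dy":-3,"dz":0,"turn":0,"fingers":0.4},
    {"dx":0,"dy":0,"dz":0,"turn":0,"fingers":0.4},
    {"dx":0,"dy":0,"dz":0,"turn":0,"fingers":0.4},
  ],
)

```text
clock: 21.85
position: [0.5499, -0.2404, 0.1362]
ee_rot: [0.003, 0.994, -0.105, 0.005]
contact_force: [-1.1, -0.3, -0.5]
width: 0.0441
```

Run:
```python
from h import *
tool(get_state())
```

```text
21.85 pos [ 0.5499 -0.2404  0.1362] yaw -12.05 z [ 0.009 -0.007 -1.   ] w 0.0441 F [-1.1 -0.3 -0.5] q6 -0.32
```

play_rows(
  series=[
    {"dx":4,"dy":-2,"dz":0,"turn":0,"fingers":0.4},
    {"dx":3,"dy":-1.5,"dz":-4,"turn":0,"fingers":0.4},
    {"dx":0,"dy":0,"dz":-6,"turn":0,"fingers":0.4},
    {"dx":0,"dy":0,"dz":-3,"turn":0,"fingers":0.4},
    {"dx":0,"dy":0,"dz":0,"turn":0,"fingers":0.4},
  ],
)

```text
clock: 22.27
position: [0.5552, -0.2416, 0.1219]
ee_rot: [0.002, 0.995, -0.105, 0.003]
contact_force: [0.8, 0.6, -1.3]
width: 0.0441
```

Run:
```python
from h import *
s=get_state();tool(s); im=get_image("wrist")
import pickle; pickle.dump((im,s),open("w10.pkl","wb"))
```

```text
22.27 pos [ 0.5552 -0.2416  0.1219] yaw -12.0 z [ 0.006 -0.005 -1.   ] w 0.0441 F [ 0.8  0.6 -1.3] q6 -0.31
```

play_rows(
  series=[
    {"dx":2.5,"dy":-2.4,"dz":-2,"turn":0,"fingers":0.4},
    {"dx":0,"dy":0,"dz":-3,"turn":0,"fingers":0.4},
    {"dx":0,"dy":0,"dz":-2,"turn":0,"fingers":0.4},
    {"dx":0,"dy":0,"dz":0,"turn":0,"fingers":0.4},
  ],
)

```text
clock: 22.65
position: [0.5577, -0.244, 0.1144]
ee_rot: [0.002, 0.995, -0.104, 0.003]
contact_force: [0.3, -0.4, -1.4]
width: 0.0445
```

play_rows(
  series=[
    {"dx":0,"dy":0,"dz":-3,"turn":0,"fingers":0.4},
    {"dx":0,"dy":0,"dz":-3,"turn":0,"fingers":0.4},
    {"dx":0,"dy":0,"dz":-2,"turn":0,"fingers":0.4},
    {"dx":0,"dy":0,"dz":0,"turn":0,"fingers":0.4},
  ],
)

```text
clock: 22.98
position: [0.5576, -0.244, 0.1056]
ee_rot: [0.002, 0.995, -0.105, 0.003]
contact_force: [-0.2, -1.3, -1.3]
width: 0.0441
```

Inside the mouth without contact. Going on to rest on the core (expected TCP z ≈ 0.0975).

play_rows(
  series=[
    {"dx":0,"dy":0,"dz":-3,"turn":0,"fingers":0.4},
    {"dx":0,"dy":0,"dz":-3,"turn":0,"fingers":0.4},
    {"dx":0,"dy":0,"dz":-2,"turn":0,"fingers":0.4},
    {"dx":0,"dy":0,"dz":0,"turn":0,"fingers":0.4},
  ],
)

```text
clock: 23.32
position: [0.558, -0.2442, 0.0976]
ee_rot: [0.003, 0.995, -0.104, 0.004]
contact_force: [-1.5, 0.7, 4.8]
width: 0.0443
```

play_rows(
  series=[
    {"dx":0,"dy":0,"dz":0,"turn":-0.04,"fingers":0.4},
    {"dx":0,"dy":0,"dz":0,"turn":-0.08,"fingers":0.4},
    {"dx":0,"dy":0,"dz":0,"turn":-0.08,"fingers":0.4},
    {"dx":0,"dy":0,"dz":0,"turn":-0.08,"fingers":0.4},
    {"dx":0,"dy":0,"dz":0,"turn":-0.08,"fingers":0.4},
    {"dx":0,"dy":0,"dz":0,"turn":-0.08,"fingers":0.4},
    {"dx":0,"dy":0,"dz":0,"turn":-0.08,"fingers":0.4},
    {"dx":0,"dy":0,"dz":0,"turn":0,"fingers":0.4},
  ],
  squeeze=80,
)

```text
clock: 23.98
position: [0.5583, -0.2443, 0.0978]
ee_rot: [0.004, 0.93, -0.368, 0.004]
contact_force: [-0.1, -0.1, -0.8]
width: 0.0433
```

Run:
```python
from h import *
s=get_state();tool(s);print(s["moment"])
```

```text
23.98 pos [ 0.5583 -0.2443  0.0978] yaw -43.23 z [ 0.004 -0.01  -1.   ] w 0.0433 F [-0.1 -0.1 -0.8] q6 0.24
[-0.00143376  0.02805957  0.0154769 ]
```

play_rows(
  series=[
    {"dx":0,"dy":0,"dz":0,"turn":-0.05,"fingers":0.4},
    {"dx":0,"dy":0,"dz":-0.2,"turn":-0.07,"fingers":0.4},
    {"dx":0,"dy":0,"dz":-0.2,"turn":-0.07,"fingers":0.4},
    {"dx":0,"dy":0,"dz":-0.2,"turn":-0.07,"fingers":0.4},
    {"dx":0,"dy":0,"dz":-0.2,"turn":-0.07,"fingers":0.4},
    {"dx":0,"dy":0,"dz":0,"turn":0,"fingers":0.4},
  ],
)

```text
clock: 24.48
position: [0.5584, -0.244, 0.0979]
ee_rot: [0.004, 0.856, -0.517, 0.003]
contact_force: [0.7, 0.1, -1.2]
width: 0.043
```

Run:
```python
from h import *
s=get_state();tool(s);print(s["moment"])
```

```text
24.48 pos [ 0.5584 -0.244   0.0979] yaw -62.26 z [ 0.001 -0.01  -1.   ] w 0.043 F [ 0.7  0.1 -1.2] q6 0.57
[ 0.05423432 -0.02193567  0.0184962 ]
```

play_rows(
  series=[
    {"dx":0,"dy":0,"dz":-0.5,"turn":-0.05,"fingers":0.4},
    {"dx":0,"dy":0,"dz":-0.5,"turn":-0.07,"fingers":0.4},
    {"dx":0,"dy":0,"dz":-0.5,"turn":-0.07,"fingers":0.4},
    {"dx":0,"dy":0,"dz":0,"turn":0,"fingers":0.4},
  ],
)

```text
clock: 24.82
position: [0.5584, -0.244, 0.0979]
ee_rot: [0.005, 0.805, -0.593, 0.003]
contact_force: [0.7, -0.4, -2.7]
width: 0.0433
```

Run:
```python
from h import *
s=get_state();tool(s);print(s["moment"])
im=get_image("wrist")
import pickle; pickle.dump((im,s),open("w11.pkl","wb"))
```

```text
24.82 pos [ 0.5584 -0.244   0.0979] yaw -72.8 z [-0.    -0.011 -1.   ] w 0.0433 F [ 0.7 -0.4 -2.7] q6 0.76
[-0.08560826  0.00064256  0.00351682]
```

play_rows(
  series=[
    {"dx":0,"dy":0,"dz":-1,"turn":-0.02,"fingers":0.4},
    {"dx":0,"dy":0,"dz":-1.5,"turn":-0.07,"fingers":0.4},
    {"dx":0,"dy":0,"dz":-1.5,"turn":-0.07,"fingers":0.4},
  ],
)

```text
clock: 25.12
position: [0.5586, -0.2439, 0.0964]
ee_rot: [0.005, 0.756, -0.654, 0.003]
contact_force: [-1.3, 1.8, 7.8]
width: 0.0434
```

Run:
```python
from h import *
s=get_state();tool(s);print(s["moment"])
```

```text
25.12 pos [ 0.5586 -0.2439  0.0964] yaw -81.75 z [-0.001 -0.011 -1.   ] w 0.0434 F [-1.3  1.8  7.8] q6 0.91
[0.33907764 0.40271037 0.13741936]
```

It is following the thread now (70° turned, about 1.3 mm down). Continuing.

play_rows(
  series=[
    {"dx":0,"dy":0,"dz":-0.8,"turn":-0.07,"fingers":0.4},
    {"dx":0,"dy":0,"dz":-0.8,"turn":-0.07,"fingers":0.4},
    {"dx":0,"dy":0,"dz":-0.8,"turn":-0.07,"fingers":0.4},
    {"dx":0,"dy":0,"dz":-0.8,"turn":-0.07,"fingers":0.4},
    {"dx":0,"dy":0,"dz":-0.6,"turn":-0.07,"fingers":0.4},
  ],
)

```text
clock: 25.53
position: [0.5581, -0.2422, 0.0959]
ee_rot: [-0.004, -0.628, 0.778, -0.002]
contact_force: [-0.0, 0.6, 1.9]
width: 0.0433
```

Run:
```python
from h import *
s=get_state();tool(s);print(s["moment"])
```

```text
25.53 pos [ 0.5581 -0.2422  0.0959] yaw -102.13 z [-0.005 -0.008 -1.   ] w 0.0433 F [-0.   0.6  1.9] q6 1.27
[0.1389402  0.15628736 0.26147396]
```

play_rows(
  series=[
    {"dx":0,"dy":-0.8,"dz":-1,"turn":-0.07,"fingers":0.4},
    {"dx":0,"dy":-0.5,"dz":-1,"turn":-0.07,"fingers":0.4},
    {"dx":0,"dy":-0.3,"dz":-1,"turn":-0.07,"fingers":0.4},
    {"dx":0,"dy":0,"dz":-1,"turn":-0.07,"fingers":0.4},
    {"dx":0,"dy":0,"dz":-0.5,"turn":-0.07,"fingers":0.4},
  ],
)

```text
clock: 25.95
position: [0.5584, -0.2416, 0.0947]
ee_rot: [-0.004, -0.481, 0.877, -0.001]
contact_force: [-1.1, 1.5, 0.7]
width: 0.0432
```

Run:
```python
from h import *
s=get_state();tool(s);print(s["moment"])
```

```text
25.95 pos [ 0.5584 -0.2416  0.0947] yaw -122.47 z [-0.005 -0.005 -1.   ] w 0.0432 F [-1.1  1.5  0.7] q6 1.62
[0.21359691 0.23904601 0.32516222]
```

play_rows(
  series=[
    {"dx":0,"dy":-0.5,"dz":-0.5,"turn":-0.07,"fingers":0.4},
    {"dx":0,"dy":-0.5,"dz":-0.5,"turn":-0.07,"fingers":0.4},
    {"dx":0,"dy":0,"dz":-0.3,"turn":-0.07,"fingers":0.4},
    {"dx":0,"dy":0,"dz":0,"turn":-0.07,"fingers":0.4},
    {"dx":0,"dy":0,"dz":0,"turn":-0.07,"fingers":0.4},
  ],
)

```text
clock: 26.37
position: [0.5579, -0.2411, 0.0944]
ee_rot: [-0.004, -0.32, 0.947, 0.001]
contact_force: [-2.2, -1.3, 2.5]
width: 0.043
```

Run:
```python
from h import *
s=get_state();tool(s);print(s["moment"])
```

```text
26.37 pos [ 0.5579 -0.2411  0.0944] yaw -142.66 z [-0.008 -0.001 -1.   ] w 0.043 F [-2.2 -1.3  2.5] q6 1.97
[-0.36301626  0.3521134   0.26891635]
```

play_rows(
  series=[
    {"dx":0,"dy":0,"dz":0,"turn":-0.06,"fingers":0.4},
    {"dx":0,"dy":0,"dz":0,"turn":-0.06,"fingers":0.4},
    {"dx":0,"dy":0,"dz":0,"turn":-0.06,"fingers":0.4},
  ],
)

```text
clock: 26.62
position: [0.5568, -0.2421, 0.0944]
ee_rot: [-0.006, -0.24, 0.971, -0.001]
contact_force: [1.5, 5.2, 2.7]
width: 0.0429
```

Run:
```python
from h import *
s=get_state();tool(s);print(s["moment"])
```

```text
26.62 pos [ 0.5568 -0.2421  0.0944] yaw -152.2 z [-0.012 -0.004 -1.   ] w 0.0429 F [1.5 5.2 2.7] q6 2.14
[ 1.03010652 -0.06579197  4.15134114]
```

Stop reached (moment 4.2 N m, turned ≈140° including slack, about 3.3 mm down). I relax, release and rise.

play_rows(
  series=[
    {"dx":0,"dy":0,"dz":0,"turn":0.01,"fingers":0.3},
    {"dx":0,"dy":0,"dz":0,"turn":0,"fingers":-0.1},
    {"dx":0,"dy":0,"dz":0,"turn":0,"fingers":-0.3},
    {"dx":0,"dy":0,"dz":0,"turn":0,"fingers":-0.5},
    {"dx":0,"dy":0,"dz":0,"turn":0,"fingers":-0.55},
    {"dx":0,"dy":0,"dz":6,"turn":0,"fingers":-0.55},
    {"dx":0,"dy":0,"dz":12,"turn":0,"fingers":-0.55},
    {"dx":0,"dy":0,"dz":18,"turn":0,"fingers":-0.55},
    {"dx":0,"dy":0,"dz":20,"turn":0,"fingers":-0.55},
    {"dx":0,"dy":0,"dz":20,"turn":0,"fingers":-0.55},
    {"dx":0,"dy":0,"dz":20,"turn":0,"fingers":-0.55},
    {"dx":0,"dy":0,"dz":10,"turn":0,"fingers":-0.55},
    {"dx":0,"dy":0,"dz":0,"turn":0,"fingers":-0.55},
  ],
  squeeze=40,
)

```text
clock: 27.7
position: [0.5563, -0.2428, 0.2065]
ee_rot: [-0.005, -0.246, 0.969, -0.0]
contact_force: [-0.1, -0.0, 0.1]
width: 0.066
```

Run:
```python
from h import *
s=get_state();tool(s)
im=get_image("wrist"); t=get_image("top"); sc=get_image("scene")
import pickle; pickle.dump((im,t,sc,s),open("w12.pkl","wb"))
out=np.zeros((576,780,3),np.uint8)
out[:,:520]=cv2.resize(im["pixels"],(768,576))[:,120:640,::-1]
u,v=[int(i) for i in proj(t,[[.5574,-.244,.1]])[0]]; out[:260,520:]=cv2.resize(t["pixels"][v-30:v+30,u-30:u+30],(260,260),interpolation=2)[:,:,::-1]
u,v=[int(i) for i in proj(sc,[[.5574,-.244,.07]])[0]]; out[300:560,520:]=cv2.resize(sc["pixels"][v-32:v+32,u-32:u+32],(260,260),interpolation=2)[:,:,::-1]
cv2.imwrite("pics/end.png",out)
```

```text
27.7 pos [ 0.5563 -0.2428  0.2065] yaw -151.49 z [-0.01  -0.003 -1.   ] w 0.066 F [-0.1 -0.   0.1] q6 2.12
```

View pics/end.png

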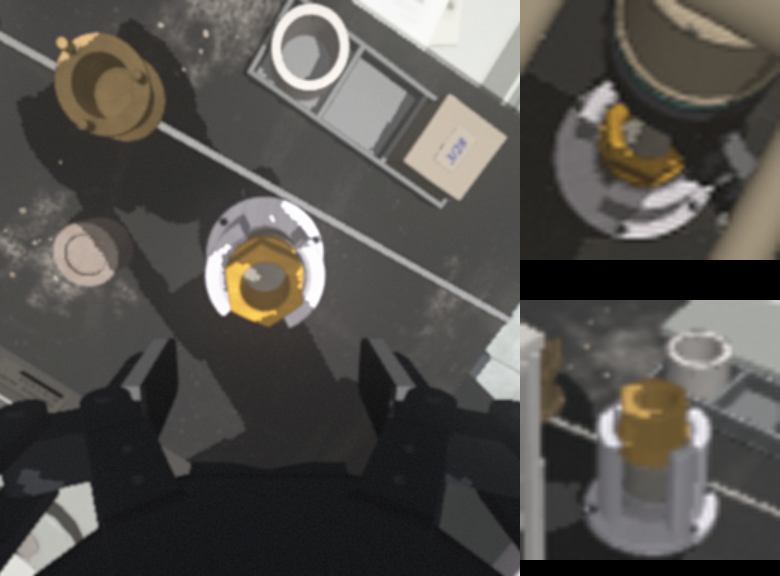

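The picture shows the ring upright and centred in the mouth, with the core under it. The gripper is clear, and the cube, mould, drum and brass mould look unmoved. I hand in.

```bash
python3 -c "
from rig import sign_off; print(sign_off())"
```

```text
the job is handed in; nothing more can be done
None
```

The clamping cell is loaded and handed in at about 28 s of the 72 s allowed; `sign_off` gives no verdict.

- **Disc:** it is in the barrel. The wrist camera put its centre within about 1 mm of the cell axis.
- **Core:** it was pulled from the rack's middle slot and set on the disc with light contact, about 4 N. A later picture shows it standing in the barrel.
- **Ring:** it was lowered into the mouth without touching until it rested on the core. I then screwed it clockwise about 140° to a hard stop, where the moment rose to 4.2 N m.
- **Clamping depth:** the tool went down about 3.2 mm against the expected 3.5 mm. I never read the seat joint or the ring's height directly, so the more-than-2.7 mm requirement is inferred from this. The pads may also have slipped a little.
- **Last checks:** the final pictures show the ring upright and centred, and the gripper well clear with zero force. The cube, ring mould, drum and brass mould look unmoved. The timer was not in the final pictures, but I never worked near it.

**What went wrong or disagreed:**
- On the first descent to the disc the tool drifted 25 mm. A finger pressed on the disc's rim with about 28 N, which I corrected by lifting and realigning more slowly.
- The ring's turn read about 7° more than the nominal 133°. I put this down to slack.
- The tool did not move down at all until about 61° of turn. I put this down to play in the thread groove; it then followed the thread once I pressed it down lightly.

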